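Unstack the culture dishes and lay them out for reading

TASK

Someone left two little stacks on the bench, one on the green-and-grey filter tin and one on the wooden slide box. Take them apart and set each thing upright in the middle of its own place: the pink dish on the white plate, the cream dish on the black plate, the red stopper on the round cork pad, and the filter tin, once it and the slide box are clear, on the lid of the slide box. Keep the dishes level all the while, keep off the cloth-covered microscope on the right, and do not shift or upset the yellow-lidded cup or the dropper bottle.

Things in the scene. Friction and masses are not known exactly. Their poses are not given: they have to be found in the camera images.
- dish_pink: closed round petri dish with pink contents, 58 mm across, 15 mm high (the lower 4 mm are narrower, 54 mm), 30 g; at the start it lies on either the filter tin or the slide box, the cream dish on the other. Origin: centre of its underside, z up
- dish_cream: closed round petri dish with pale cream contents, same size and weight as the pink one; at the start on the filter tin or the slide box, whichever the pink dish is not on. Origin: centre of its underside, z up
- stopper: red rubber stopper, round, tapered in looks, 31 mm across, 26 mm high, 30 g; at the start it stands wide end up on the dish that lies on the filter tin, whichever dish that is. Origin: centre of its underside, z up
- filter_tin: round tin with green upper half and grey lower half, 67 mm across, 33 mm high, flat top, about 90 g; stands loose on the bench under one dish and the stopper. Origin: centre of its underside, z up
- slide_box: flat brown wooden slide box with a closed lid that does not open, fixed to the bench on a thin dark mat; about 86 mm by 96 mm, its flat lid top 33 mm above the bench (31 mm above the origin). Carries one dish at the start; place of the filter tin at the end. Origin: centre of the box's underside, z up
- white_plate: square white plate, 84 x 84 mm, 4 mm thick, fixed flat on the bench, a thin grey circle of 67 mm round its middle; place of the pink dish. Origin: centre of its underside, z up
- black_plate: square black plate, 84 x 84 mm, 4 mm thick, fixed flat on the bench, a thin grey circle of 67 mm round its middle; place of the cream dish. Origin: centre of its underside, z up
- cork_pad: round cork pad, 68 mm across, 5 mm thick, fixed flat on the bench; place of the stopper. Origin: centre of its underside, z up
- sample_cup: bystander: sample cup with yellow screw lid, 61 mm across, 62 mm high, loose, not to be shifted. Origin: centre of its underside, z up
- dropper_bottle: bystander: small brown dropper bottle with black rubber top, 34 mm across, 102 mm high, loose, not to be shifted. (To the right of the work stands a fixed microscope under a beige cloth, not listed: a solid about 0.3 m high that fills x beyond 0.48 between y = -0.13 and y = -0.38; an arm starting on the right must swing past in front of it or above it.) Origin: centre of its underside, z up
Things that resemble listed ones, but are neither listed nor needed, are in the scene too. Leave any purple look-alike of the stopper alone.

How it is judged:
By the outcome, as a careful person would: the job done as asked, in the order asked, and still so for the second after the job is handed in, with the robot touching nothing.
It also fails if it takes over 99 s, if anything falls off the work surface, if the arm or the gripper's body presses on something with over 40 N, if the wrist force passes 120 N, or if a joint passes its speed limit or range.

ROBOT

A 6-joint arm with a two-finger parallel gripper is mounted at the origin on a cart in front of the work surface, level with it; the furniture and walls round the work are solid. World frame = base frame: x ahead of the robot, y to its left, z up, the work surface at z = 0. Lengths are in mm, angles in rad, forces in N, time in s.
With the tool pointing down it reaches from about 350 to 775 mm from the base axis. Payload 7.3 kg.
Tool frame: the origin (TCP) lies at the very end of the fingers, on their centre line; the grasp point (between the pads) lies 19 mm behind it; x points along the fingers, z is the direction in which the jaws open and shut, and the axes are right-handed (so a half turn about x gives the same grasp; the last joint's range is limited). The gripper opens to 92 mm and grips with 3 to 60 N. Pads are 19 mm wide; open, the fingers measure 130 mm over their backs; the gripper's body (75 mm by 190 mm) begins 47 mm behind the grasp point.
Start: joints at [-1.319, 0.342, 1.524, -0, 1.275, -0.146], TCP at [203.405, -484.019, 194.841] pointing down, gripper open.
Joint ranges: [-2.53, 2.53], [-0.77, 2.02], [0.04, 2.7], [-1, 4.14], [0.28, 2.66], [-3.11, 3.11]. Speed limits (rad/s): [2.57, 2.57, 3.14, 3.14, 3.14, 3.14].

INTERFACE

Orientations are given as [roll, pitch, yaw] about the fixed x, y, z axes, in that order (R = Rz(yaw) Ry(pitch) Rx(roll)).
In Python, from plant import * gives the robot as it stands.
- The arm moves only by the tool carry_out, never from a script. Its argument "rows" is a list of rows, each a list of 4 numbers: the shift along the world's x, y, z in mm, then the turn about the world's z in degrees. In form: [[x, y, z, twist], ...]. A call has 1 to 20 rows; each row is the pose to reach, as a shift and turn from the pose measured when the call began; what a row does not reach only later rows make up. A row lasts 1/12 s, in which the tool goes at most 41.7 mm and 7.16 degrees, less where a joint would pass 70% of its speed; a pose out of reach is approached as far as the arm can. A call with a gripper value outside its range is refused whole. "hand" is the finger opening in mm, from 0 to 91.8, set as the call begins (left out, the last holds). The fingers move at their own pace and stop on an object; the grip force is fixed at half the most. Time passes only in rows, so rows that repeat a pose let the fingers close. It gives the time, the measured TCP pose, the force and the opening at its end, in the units of the state.
- get_obs(): the state, without advancing time (a new reading comes with each control period).
- capture(name): name is "scene" or "top" or "wrist"; returns the picture (384x512x3 uint8, red, green, blue); there is no depth.
- camera_info(name): a dict with "camera_matrix" (3x3 intrinsics, pixels), "pose" (4x4, takes a point from camera to world coordinates); the wrist camera has in their place "mount" (4x4, takes a point from camera to tool coordinates, whose origin is the TCP and whose axes are the tool frame's). Camera axes: x right, y down, z forward; pixel columns grow to the right and rows downward; lengths in mm; the calibration is good to about 2 mm. The wrist camera is an equidistant fisheye: a pixel r from the principal point sees the ray r / f radians off the axis. A picture is of the moment at which its call begins: read the wrist's pose just before it. camera_info takes no time and is no camera call.
- close_job(): hands the job in, once; it reports no verdict.
The state is a dict: "time": time; "joint_positions": joint angles; "dq": joint speeds; "tau": joint torques, N m; "tool_pos": TCP position; "tcp_rot": TCP orientation; "contact_force": force on the tool from outside, world axes, zero at the start; "moment": the same for the moment, N m; "grip_width": finger opening in mm.
Only numpy, scipy, OpenCV 4.12 (cv2) and the standard library are available. Lean on these libraries where they do the work, as an engineer would, in place of code of your own. Each camera call takes 0.05 s, during which the arm holds its last target. There are 200 camera calls.

## Working session

There is one attempt and no reset: what is moved stays moved. The work goes in short steps, Python scripts to look and compute and a tool call to move; the robot and the scene stay as the last step left them, time stands still between calls to the robot, and variables do not carry over. Pictures are saved under pics/ and viewed, about 12 in all and at most 16, crops included, and the job is handed in when it is done.

Besides the shell and the picture viewer there is one more tool, called after "Emit:" in YAML: its name, and indented under it one key for each argument. carry_out: Moves the arm, as the interface text tells. Its arguments: {"type":"object","properties":{"rows":{"type":"array"},"hand":{"type":"number"}},"required":["rows"]}

```bash
ls; mkdir -p pics; python3 - <<'E'
from plant import *
import cv2
o=get_obs();print(o)
for n in("scene","top","wrist"):
    print(n,camera_info(n))
a=capture("scene");b=capture("top")
cv2.imwrite("pics/scene0.png",a[:,:,::-1]);cv2.imwrite("pics/top0.png",b[:,:,::-1])
E
```

```text
pics
{'time': 0.0, 'joint_positions': array([-1.31899741e+00,  3.42704959e-01,  1.52504326e+00, -1.22274141e-05,
        1.27536143e+00, -1.46022073e-01]), 'dq': array([ 0.00094926, -0.00070711, -0.00112063, -0.00021536,  0.00117581,
       -0.00086882]), 'tau': array([-3.87607565e-05, -4.31239772e+01, -2.44225395e+01,  7.15652341e-02,
        5.58597723e-02, -1.32559417e-04]), 'tool_pos': array([ 203.28148793, -483.55179216,  194.14504622]), 'tcp_rot': array([3.0032779 , 1.56927928, 1.83030613]), 'contact_force': array([0.1704814 , 0.00974158, 0.99040457]), 'moment': array([ 3.25523469e-02, -6.93275895e-05,  1.71983094e-02]), 'grip_width': 91.6378131872694}
scene {'camera_matrix': array([[359.88290341,   0.        , 248.05071621],
       [  0.        , 359.88290341, 191.31707692],
       [  0.        ,   0.        ,   1.        ]]), 'pose': array([[-8.00190713e-01, -3.90801375e-01,  4.54938576e-01,
         1.06663872e+02],
       [-5.99698858e-01,  5.11899675e-01, -6.15077232e-01,
         8.04504253e+02],
       [ 7.49011845e-03, -7.65005234e-01, -6.43980505e-01,
         6.636292
[... 452 characters left out ...]
      [ 3.08702522e-02, -1.68961219e-01, -9.85139144e-01,
         1.13771583e+03],
       [ 0.00000000e+00,  0.00000000e+00,  0.00000000e+00,
         1.00000000e+00]])}
wrist {'camera_matrix': array([[297.31863964,   0.        , 258.40127253],
       [  0.        , 297.31863964, 189.85481334],
       [  0.        ,   0.        ,   1.        ]]), 'mount': array([[-3.97864382e-05, -2.90223763e-01,  9.56958811e-01,
        -1.88936636e+02],
       [ 2.58200558e-04, -9.56958783e-01, -2.90223744e-01,
         7.78518809e+01],
       [ 9.99999966e-01,  2.35540330e-04,  1.13009919e-04,
        -1.11743590e-02],
       [ 0.00000000e+00,  0.00000000e+00,  0.00000000e+00,
         1.00000000e+00]])}
```

View pics/scene0.png

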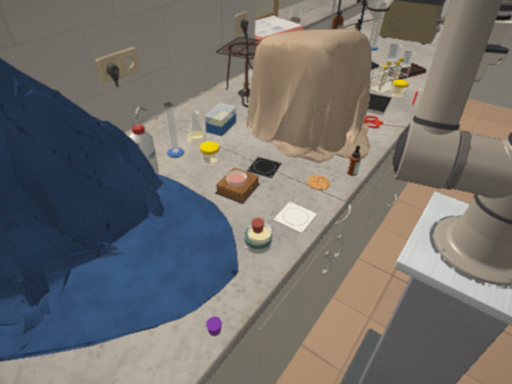

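View pics/top0.png

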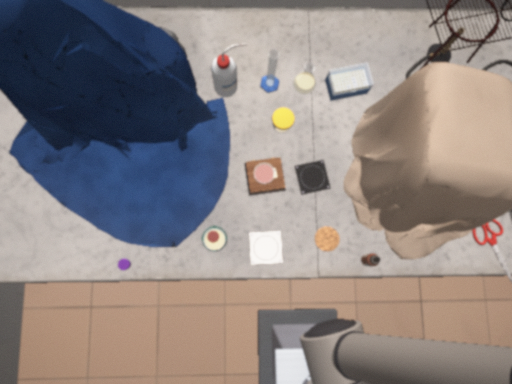

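Scene: stopper on the cream dish on the tin at top (214,238) / scene (258,233). Pink dish on the slide box at top (265,175). Black plate (312,177), white plate (266,248), cork (327,239), cup (283,118), dropper (371,259).
Could be taken for the stopper: the purple look-alike at top (124,264), the red bottle cap at (223,61) and the scissors at (487,232). I choose the red one on the cream dish, (214,237).

```bash
cat > h.py <<'E'
import numpy as np, cv2
from scipy.spatial.transform import Rotation as R
from plant import *
def ray(name,uv,obs=None):
    c=camera_info(name);K=c["camera_matrix"];u,v=uv
    a=np.array([(u-K[0,2])/K[0,0],(v-K[1,2])/K[1,1]])
    if name=="wrist":
        T=np.eye(4);T[:3,:3]=R.from_euler("xyz",obs["tcp_rot"]).as_matrix();T[:3,3]=obs["tool_pos"]
        P=T@c["mount"];r=np.hypot(*a);d=np.array([*(a/max(r,1e-9)*np.sin(r)),np.cos(r)])
    else: P=c["pose"];d=np.array([*a,1])
    return P[:3,3],P[:3,:3]@d
def onz(name,uv,z,obs=None):
    o,d=ray(name,uv,obs);return o+d*(z-o[2])/d[2]
def blob(img,lo,hi,roi=None):
    "largest blob of an HSV range (hue may wrap) in roi (x0,y0,x1,y1): contour"
    h=cv2.cvtColor(np.ascontiguousarray(img),cv2.COLOR_RGB2HSV)
    if lo[0]>hi[0]: m=cv2.inRange(h,lo,(180,hi[1],hi[2]))|cv2.inRange(h,(0,lo[1],lo[2]),hi)
    else: m=cv2.inRange(h,lo,hi)
    if roi:
        k=np.zeros_like(m);k[roi[1]:roi[3],roi[0]:roi[2]]=255;m&=k
    c,_=cv2.findContours(m,cv2.RETR_EXTERNAL,cv2.CHAIN_APPROX_NONE)
    return max(c,key=cv2.contourArea) if c else None
def fit(name,c,z,obs=None):
    "circle round the contour on plane z: centre, diameter; and min-area rectangle"
    p=np.array([onz(name,q,z,obs)[:2] for q in cv2.convexHull(c)[:,0].astype(float)],np.float32)
    e=cv2.minEnclosingCircle(p);r=cv2.minAreaRect(p)
    return np.round(e[0],1),round(2*e[1],1),[np.round(x,1) for x in r]
E
cat > m.py <<'E'
from h import *
b=cv2.imread("pics/top0.png")[:,:,::-1]
S=[("stopper",(170,110,40),(8,255,255),(200,224,230,252),26+48),
("cream",(12,15,120),(40,255,255),(198,222,232,256),48),
("tin",(35,25,20),(100,255,255),(195,218,235,260),33),
("pink",(165,40,120),(12,120,255),(250,158,282,190),48),
("box",(0,70,30),(20,255,170),(238,148,292,202),33),
("white",(0,0,215),(180,40,255),(240,222,292,274),4),
("black",(0,0,0),(180,255,75),(290,154,334,200),4),
("cork",(5,90,120),(25,255,255),(308,220,348,258),5),
("cup",(20,120,100),(35,255,255),(265,100,305,135),62),
("dropper",(0,0,0),(180,255,90),(355,245,390,272),90)]
for n,lo,hi,roi,z in S:
    c=blob(b,lo,hi,roi)
    print(n,*( (cv2.boundingRect(c),*fit("top",c,z)) if c is not None else ["none"]))
cv2.imwrite("pics/top0c.png",cv2.resize(b[90:280,190:400,::-1],None,fx=3.5,fy=3.1,interpolation=2))
E
python3 m.py
```

```text
stopper (209, 233, 9, 8) [438.5 313.5] 21.3 [array([438.3, 313.5]), array([20.1, 17.5]), np.float64(89.4)]
cream (204, 229, 22, 27) [426.  313.4] 69.9 [array([426.1, 311.4]), array([53.8, 66.5]), np.float64(89.9)]
tin (210, 226, 8, 2) [465.8 315.1] 18.3 [array([467.1, 315.1]), array([18.3,  2.6]), np.float64(89.4)]
pink (250, 158, 32, 32) [606.9 175.6] 109.5 [array([605., 177.]), array([82.6, 84.2]), np.float64(89.4)]
box (246, 160, 39, 33) [603.1 178.6] 120.8 [array([602.7, 178.3]), array([85.5, 95.5]), np.float64(7.0)]
white (249, 231, 34, 34) [412.5 178.1] 117.2 [array([413.8, 177.6]), array([87.7, 88. ]), np.float64(1.9)]
black (297, 162, 31, 30) [605.   46.6] 92.2 [array([604.2,  46.5]), array([75., 75.]), np.float64(12.4)]
cork (316, 227, 23, 24) [434.5  13.5] 63.6 [array([434.2,  12.3]), array([59.6, 62. ]), np.float64(87.8)]
cup (273, 108, 21, 21) [752.8 129.4] 57.5 [array([753.2, 128.5]), array([53.7, 56.2]), np.float64(88.8)]
dropper (370, 257, 9, 7) [375.8 -85.5] 21.6 [array([374.7, -85.8]), array([12.9, 21.5]), np.float64(12.9)]
```

View pics/top0c.png

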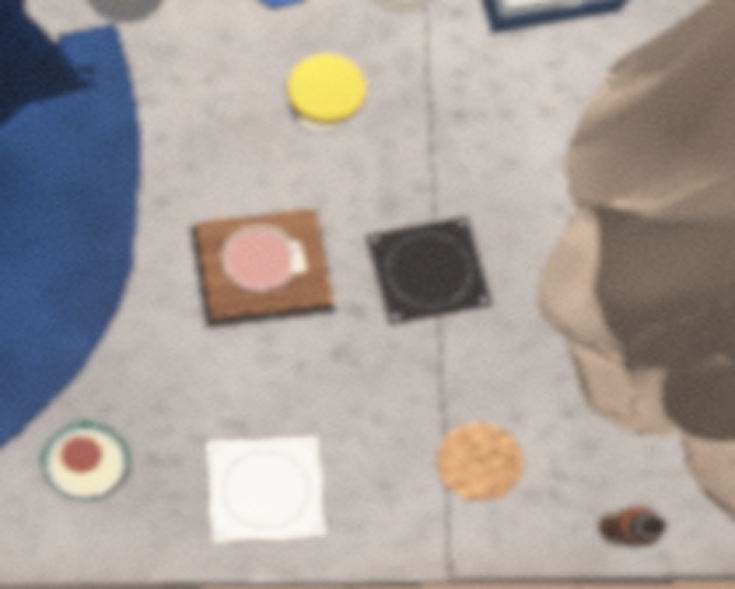

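Crop: cream dish under the red stopper on the tin (bottom left), pink dish off-centre on the box with a white label beside it. Sizes roughly match those given. Next: jaw direction, then swing in over the front.

```bash
python3 - <<'E'
from h import *
o=get_obs();M=R.from_euler("xyz",o["tcp_rot"]).as_matrix();print(M.round(3))
z=M[:,2];print("jaw az",np.degrees(np.arctan2(z[1],z[0])), "az",np.degrees(np.arctan2(-484,203)))
E
```

```text
[[-0.     0.922  0.387]
 [ 0.001  0.387 -0.922]
 [-1.     0.    -0.001]]
jaw az -67.21024304091944 az -67.24577614944998
```

Emit:
carry_out:
  rows:
    - [17,31,21,4]
    - [35,62,42,8]
    - [52,92,63,12]
    - [70,123,84,16]
    - [87,154,105,20]
    - [97,190,105,25]
    - [107,227,105,30]
    - [117,263,105,35]
    - [127,299,105,40]
    - [137,335,105,45]
    - [147,372,105,50]
    - [157,408,105,55]
    - [167,444,105,60]
    - [195,468,95,62]
    - [222,492,85,64]
    - [250,516,75,65]
    - [277,540,65,66]
    - [305,563,55,67]
    - [332,587,45,67]
    - [360,611,35,67]
  hand: 80

```text
time: 1.77
tool_pos: [564.0, 128.9, 228.1]
tcp_rot: [3.136, 1.568, 3.133]
contact_force: [-0.3, -0.6, 0.2]
grip_width: 80.1
```

```bash
cat > w.py <<'E'
from h import *
import sys
o=get_obs();w=capture("wrist");n=sys.argv[1]
cv2.imwrite(f"pics/{n}.png",w[:,:,::-1]);np.save(f"pics/{n}.npy",np.r_[o["tool_pos"],o["tcp_rot"]])
print(o["tool_pos"].round(1),o["tcp_rot"].round(3),o["grip_width"])
E
python3 w.py w1
```

```text
[564.  128.9 228.1] [3.136 1.568 3.133] 80.05361744631988
```

View pics/w1.png

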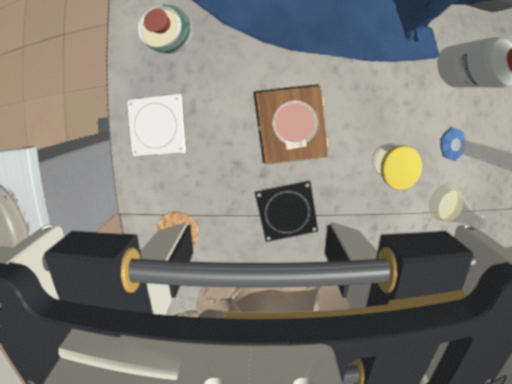

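The wrist view shows nearly everything: pink dish (295,122) on box (291,124), white plate (156,125), black plate (287,211), stack (163,27), cup (402,167), cork partly hidden at (179,225). Measuring.

```bash
cat > mw.py <<'E'
from h import *
def load(n):
    p=np.load(f"pics/{n}.npy");return cv2.imread(f"pics/{n}.png")[:,:,::-1],dict(tool_pos=p[:3],tcp_rot=p[3:])
def run(n,S):
    b,o=load(n)
    for k,lo,hi,roi,z in S:
        c=blob(b,lo,hi,roi)
        print(k,*((cv2.boundingRect(c),*fit("wrist",c,z,o)) if c is not None else ["none"]))
if __name__=="__main__": run("w1",[
("pink",(165,30,120),(6,125,255),(262,90,325,155),48),
("box",(0,70,30),(20,255,170),(248,80,332,168),33),
("white",(0,0,215),(180,40,255),(120,88,192,162),4),
("black",(0,0,0),(180,255,75),(250,175,322,245),4),
("stopper",(170,110,40),(8,255,255),(140,5,175,36),74),
("cream",(12,25,170),(40,255,255),(130,2,182,55),48),
("tin",(55,40,20),(100,255,255),(130,2,195,55),20),
("cup",(20,120,100),(35,255,255),(375,140,430,195),62)])
E
python3 mw.py
```

```text
pink (276, 104, 36, 37) [606.9 183.2] 46.4 [array([606.6, 182.9]), array([43.9, 45.2]), np.float64(1.1)]
box (255, 86, 73, 78) [606.5 179.2] 124.6 [array([606., 179.]), array([85.4, 94.8]), np.float64(7.5)]
white (128, 94, 58, 62) [414.5 179.3] 115.9 [array([414.4, 179.5]), array([84.7, 83.9]), np.float64(2.1)]
black (257, 182, 60, 58) [604.5  50.8] 106.9 [array([605. ,  47.9]), array([80.6, 80.6]), np.float64(12.0)]
stopper (145, 10, 25, 22) [443.5 311.6] 33.0 [array([443.5, 311.5]), array([26.2, 32.6]), np.float64(42.0)]
cream (142, 9, 37, 38) [437.5 310.7] 52.6 [array([439.1, 309. ]), array([49.2, 46.9]), np.float64(23.1)]
tin (157, 7, 32, 45) [440.  315.2] 64.8 [array([452.5, 310.6]), array([64.3, 34.7]), np.float64(69.7)]
cup (382, 146, 40, 43) [752.3 130.2] 61.6 [array([752.4, 130.4]), array([57.2, 60.6]), np.float64(90.0)]
```

Emit:
carry_out:
  rows:
    - [12,15,-32,0]
    - [24,30,-64,0]
    - [34,43,-95,0]
    - [43,54,-118,0]
    - [43,54,-145,0]
    - [43,54,-170,0]
    - [43,54,-185,0]
    - [43,54,-191,0]
    - [43,54,-191,0]
    - [43,54,-191,0]

```text
time: 2.65
tool_pos: [610.4, 186.6, 33.5]
tcp_rot: [2.641, 1.566, 2.639]
contact_force: [0.3, -0.0, 0.5]
grip_width: 80.1
```

Emit:
carry_out:
  rows:
    - [0,0,0,0]
    - [0,0,0,0]
    - [0,0,0,0]
    - [0,0,0,0]
    - [0,0,0,0]
    - [0,0,0,0]
  hand: 50

```text
time: 3.15
tool_pos: [610.5, 186.6, 33.8]
tcp_rot: [2.592, 1.566, 2.59]
contact_force: [0.2, 0.4, -0.5]
grip_width: 50.7
```

Opening 50.7 is less than a dish should leave, so look.

```bash
python3 w.py w2
```

```text
[610.5 186.6  33.8] [2.592 1.566 2.59 ] 50.653003596829535
```

View pics/w2.png

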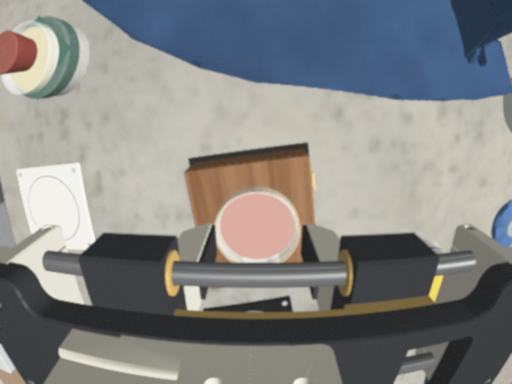

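```bash
python3 - <<'E'
from mw import *
run("w2",[("pink",(165,30,120),(6,125,255),(205,185,310,265),48),("box",(0,70,30),(20,255,170),(180,140,330,262),33)])
b,o=load("w2")
for uv in[(217,225),(299,225),(258,189),(258,263)]:print(onz("wrist",uv,48,o).round(1))
E
```

```text
pink (221, 194, 72, 64) [608.8 186.9] 46.4 [array([608.7, 186.9]), array([45.9, 44.4]), np.float64(0.1)]
box (185, 149, 129, 113) [606.6 192.4] 106.8 [array([605.6, 189.8]), array([82.8, 83.1]), np.float64(6.9)]
[583.3 188.1  48. ]
[636.1 188.2  48. ]
[609.8 212.3  48. ]
[609.7 160.   48. ]
```

The dish at (609,187) is centred between the fingers. Test the grip by closing further.

Emit:
carry_out:
  rows:
    - [0,0,1,0]
    - [0,0,2,0]
    - [0,0,2,0]
    - [0,0,2,0]
  hand: 40

```text
time: 3.53
tool_pos: [610.5, 186.6, 35.8]
tcp_rot: [2.59, 1.566, 2.588]
contact_force: [0.8, 0.8, 0.3]
grip_width: 40.2
```

```bash
python3 w.py w3; python3 - <<'E'
from plant import *
import cv2
b=capture("scene")
w=cv2.imread("pics/w3.png")
s=cv2.resize(b[130:230,190:320,::-1],(520,400),interpolation=2)
import numpy as np
cv2.imwrite("pics/c3.png",np.hstack([cv2.resize(w[140:340,150:370],(276,400))[:, :276],s]))
E
```

```text
[610.5 186.6  35.8] [2.59  1.566 2.588] 40.15908573981885
```

View pics/c3.png

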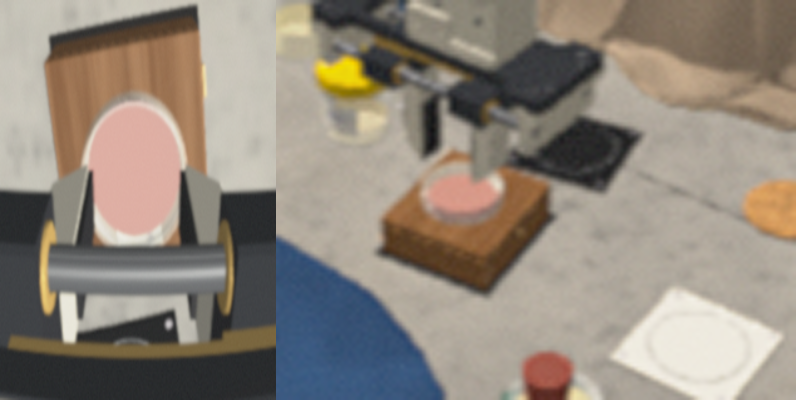

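```bash
python3 - <<'E'
from h import *
c=camera_info("scene");P=np.linalg.inv(c["pose"])
def pr(p):
    q=c["camera_matrix"]@(P@[*p,1])[:3];return (q[:2]/q[2]).round(1)
for p in[(630,186.6,35.8),(590,186.6,35.8),(630,186.6,75),(610,186.6,48)]:print(p,pr(p))
for uv,z in[((236.5,178),48),((242.5,174),35.8),((242.5,174),60),((242.5,174),50),((227,168),35.8),((227,168),60)]:print(uv,onz("scene",uv,z).round(1))
o=get_obs();print(o["tool_pos"],o["joint_positions"])
E
```

```text
(630, 186.6, 35.8) [229.4 177.1]
(590, 186.6, 35.8) [240.6 182.4]
(630, 186.6, 75) [229.1 165.9]
(610, 186.6, 48) [234.9 176.3]
(236.5, 178) [601.5 190.   48. ]
(242.5, 174) [609.2 152.7  35.8]
(242.5, 174) [589.8 177.8  60. ]
(242.5, 174) [597.8 167.5  50. ]
(227, 168) [662.9 157.3  35.8]
(227, 168) [641.5 182.3  60. ]
[610.44221338 186.5498355   35.61773067] [0.17485398 0.69867526 1.37890248 0.00362041 1.06779411 0.17496958]
```

```bash
python3 - <<'E'
from mw import *
b,o=load("w3")
for uv in[(207,225),(221,224),(295,224),(309,225)]:
    p,d=ray("wrist",uv,o)
    for y in(186.6+9.5,186.6):
        print(uv,(p+d*(y-p[1])/d[1]).round(1))
cv2.imwrite("pics/w3z.png",cv2.resize(b[180:300,180:340,::-1],None,fx=4.5,fy=4.5,interpolation=2))
E
```

```text
(207, 225) [580.3 196.1  68.4]
(207, 225) [576.1 186.6  46.6]
(221, 224) [588.4 196.1  66.7]
(221, 224) [585.2 186.6  44.7]
(295, 224) [631.3 196.1  66.7]
(295, 224) [634.2 186.6  44.6]
(309, 225) [639.3 196.1  68.4]
(309, 225) [643.3 186.6  46.5]
```

View pics/w3z.png

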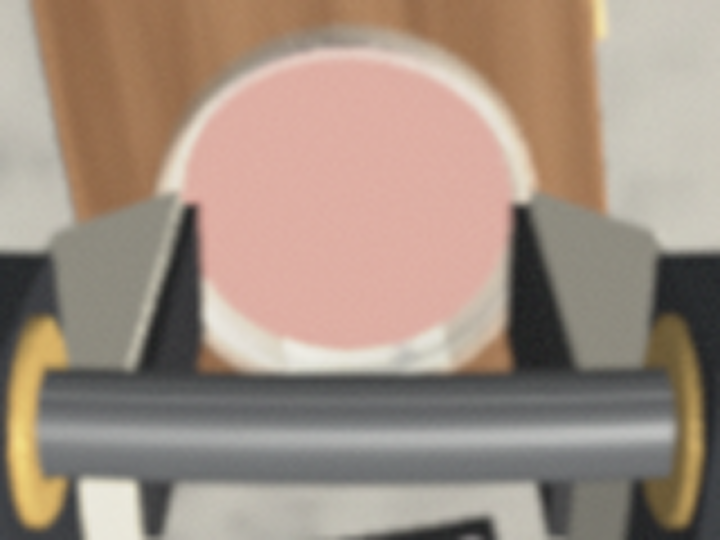

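The pictures disagree with the reported TCP. The fingertips appear at z≈60–68 while the state says 36, in both scene and wrist views, so the real finger ends are about 25–30 mm short of the reported point. The dish hasn't been touched. I'll open, go lower in guarded steps while watching the force, and close again.

Emit:
carry_out:
  rows:
    - [0,0,0,0]
    - [0,0,0,0]
    - [0,0,0,0]
    - [0,0,0,0]
    - [-1,0,-5,0]
    - [-1,0,-10,0]
    - [-1,0,-15,0]
    - [-1,0,-18,0]
    - [-1,0,-18,0]
  hand: 80

```text
time: 4.38
tool_pos: [608.7, 186.4, 16.4]
tcp_rot: [2.824, 1.564, 2.822]
contact_force: [-0.6, -0.7, -0.4]
grip_width: 79.8
```

Emit:
carry_out:
  rows:
    - [0,0,0,0]
    - [0,0,0,0]
    - [0,0,0,0]
    - [0,0,0,0]
    - [0,0,0,0]
    - [0,0,0,0]
  hand: 52

```text
time: 4.88
tool_pos: [608.8, 186.4, 16.5]
tcp_rot: [2.796, 1.564, 2.794]
contact_force: [-1.3, 0.6, 0.0]
grip_width: 52.4
```

Still above it (offset over 31 mm, as the wrist estimate of 33 says). Down 9 more.

Emit:
carry_out:
  rows:
    - [0,0,0,0]
    - [0,0,0,0]
    - [0,0,0,0]
    - [0,0,-3,0]
    - [0,0,-6,0]
    - [0,0,-9,0]
    - [0,0,-9,0]
  hand: 80

```text
time: 5.47
tool_pos: [608.2, 186.3, 6.5]
tcp_rot: [2.898, 1.563, 2.896]
contact_force: [0.4, -0.5, 0.8]
grip_width: 79.9
```

Emit:
carry_out:
  rows:
    - [0,0,0,0]
    - [0,0,0,0]
    - [0,0,0,0]
    - [0,0,0,0]
    - [0,0,0,0]
    - [0,0,0,0]
  hand: 52

```text
time: 5.97
tool_pos: [608.2, 186.3, 6.6]
tcp_rot: [2.893, 1.563, 2.891]
contact_force: [0.3, 0.2, -0.2]
grip_width: 56.1
```

Held at 56.1 mm. Lift and carry above the white plate.

Emit:
carry_out:
  rows:
    - [0,0,4,0]
    - [0,0,15,0]
    - [0,0,30,0]
    - [0,0,45,0]
    - [-12,0,52,0]
    - [-36,-2,55,0]
    - [-65,-3,55,0]
    - [-95,-4,55,0]
    - [-125,-5,52,0]
    - [-152,-6,45,0]
    - [-175,-7,35,0]
    - [-188,-8,22,0]
    - [-194,-8,10,0]
    - [-194,-8,0,0]
    - [-194,-8,0,0]
    - [-194,-8,0,0]
  hand: 50

```text
time: 7.3
tool_pos: [414.7, 178.4, 7.3]
tcp_rot: [2.856, 1.564, 2.855]
contact_force: [-0.5, 0.9, -0.8]
grip_width: 55.5
```

```bash
python3 w.py w4; python3 - <<'E'
from mw import *
b,o=load("w4")
run("w4",[("pink",(165,30,120),(6,125,255),(205,165,310,285),48),("white",(0,0,215),(180,40,255),(100,90,400,285),4)])
s=capture("scene");cv2.imwrite("pics/c4.png",np.hstack([cv2.resize(b[100:300,150:370,::-1],(352,320)),cv2.resize(s[150:250,220:350,::-1],(416,320),interpolation=2)]))
E
```

```text
[414.7 178.4   7.3] [2.856 1.564 2.855] 55.497356075085825
pink (218, 208, 83, 55) [414.5 179.7] 46.9 [array([414.5, 184.9]), array([46.1, 33.4]), np.float64(0.2)]
white (195, 155, 123, 106) [413.7 187.3] 105.5 [array([413.7, 182.1]), array([82.7, 78.7]), np.float64(2.0)]
```

View pics/c4.png

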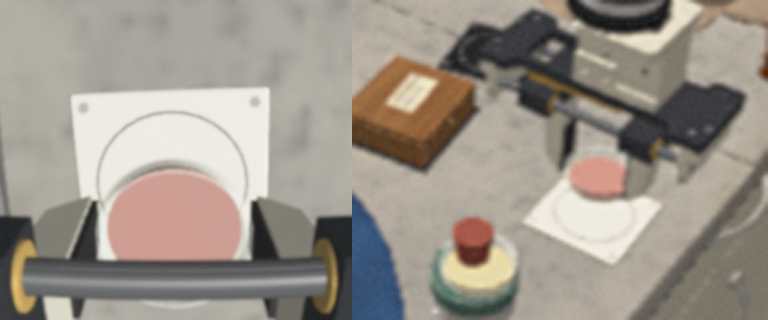

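The dish hangs level over the white plate at (414.5,179.7). Lower it, gently at the end.

Emit:
carry_out:
  rows:
    - [0,-1,-6,0]
    - [0,-1,-13,0]
    - [0,-1,-20,0]
    - [0,-1,-25,0]
    - [0,-1,-27,0]
    - [0,-1,-28,0]
    - [0,-1,-29,0]
    - [0,-1,-29,0]

```text
time: 8.07
tool_pos: [415.2, 177.5, -21.6]
tcp_rot: [2.766, 1.565, 2.764]
contact_force: [-0.5, 0.2, -0.0]
grip_width: 55.7
```

Emit:
carry_out:
  rows:
    - [-1,0,-0.5,0]
    - [-1,0,-1,0]
    - [-1,0,-1,0]

```text
time: 8.32
tool_pos: [414.4, 177.6, -22.1]
tcp_rot: [2.693, 1.565, 2.691]
contact_force: [-0.6, -0.1, 4.3]
grip_width: 55.6
```

Emit:
carry_out:
  rows:
    - [0,0,0,0]
    - [0,0,0,0]
    - [0,0,0,0]
    - [0,0,10,0]
    - [0,0,30,0]
    - [0,0,60,0]
    - [0,0,95,0]
    - [0,20,125,0]
    - [0,50,140,0]
    - [5,75,140,0]
    - [10,95,140,0]
    - [10,95,140,0]
    - [10,95,140,0]
  hand: 74

```text
time: 9.4
tool_pos: [424.0, 273.1, 117.5]
tcp_rot: [2.806, 1.565, 2.806]
contact_force: [-0.5, -1.1, 0.1]
grip_width: 74.0
```

```bash
python3 w.py w5
```

```text
[424.  273.1 117.5] [2.806 1.565 2.806] 73.95413465558647
```

View pics/w5.png

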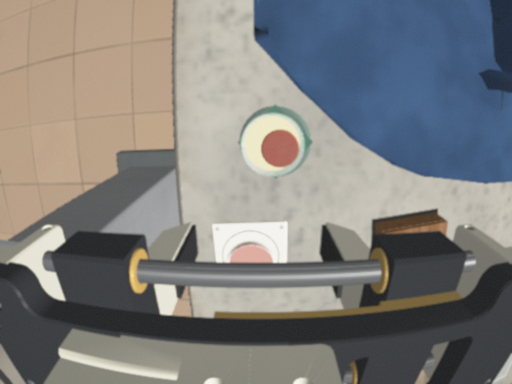

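Stack: stopper at (279,148), cream dish around (273,143), tin ring (275,142). Pink dish sits on the white plate (250,253).

```bash
python3 - <<'E'
from mw import *
run("w5",[("stopper",(170,110,40),(8,255,255),(250,120,310,175),74),
("cream",(12,25,150),(40,255,255),(230,100,320,185),48),
("tin",(50,40,20),(100,255,255),(225,95,325,190),33)])
E
```

```text
stopper (262, 131, 35, 35) [439.9 315.5] 28.1 [array([439.5, 315.4]), array([27. , 27.3]), np.float64(0.6)]
cream (245, 116, 55, 56) [434.9 315.3] 49.4 [array([434.5, 315.8]), array([48.3, 47.7]), np.float64(56.0)]
tin (266, 106, 36, 19) [445.9 338.2] 34.6 [array([446.9, 341.3]), array([ 7.9, 34.6]), np.float64(71.2)]
```

Emit:
carry_out:
  rows:
    - [8,20,-15,0]
    - [16,42,-35,0]
    - [16,42,-60,0]
    - [16,42,-80,0]
    - [16,42,-90,0]
    - [16,42,-95,0]
    - [16,42,-95,0]
  hand: 56

```text
time: 10.03
tool_pos: [439.4, 313.2, 21.8]
tcp_rot: [3.07, 1.563, 3.068]
contact_force: [-0.4, -0.0, 0.4]
grip_width: 56.1
```

Emit:
carry_out:
  rows:
    - [0,0,0,0]
    - [0,0,0,0]
    - [0,0,0,0]
    - [0,0,0,0]
    - [0,0,0,0]
    - [0,0,0,0]
  hand: 22

```text
time: 10.53
tool_pos: [439.8, 313.4, 22.5]
tcp_rot: [2.977, 1.564, 2.975]
contact_force: [-0.9, 0.1, 4.4]
grip_width: 29.7
```

Stopper held (29.7). While it is lifted, get a second measurement of the cork from the scene view.

Emit:
carry_out:
  rows:
    - [0,0,5,0]
    - [0,0,20,0]
    - [0,0,40,0]
    - [0,-8,58,0]
    - [0,-30,70,0]
    - [0,-62,72,0]
    - [-1,-95,72,0]
    - [-2,-130,72,0]
    - [-3,-165,72,0]
    - [-4,-200,72,0]
    - [-5,-232,70,0]
    - [-6,-262,62,0]
    - [-6,-285,50,0]
    - [-6,-297,35,0]
    - [-6,-302,20,0]
    - [-6,-302,5,0]
    - [-6,-302,0,0]
    - [-6,-302,0,0]

```text
time: 12.03
tool_pos: [433.0, 11.5, 21.8]
tcp_rot: [2.975, 1.561, 2.973]
contact_force: [0.1, -0.2, 0.5]
grip_width: 29.7
```

```bash
python3 w.py w6; python3 - <<'E'
from mw import *
s=cv2.imread("pics/scene0.png")[:,:,::-1]
c=blob(s,(5,90,120),(25,255,255),(300,170,335,195));print("cork scene",cv2.boundingRect(c),fit("scene",c,5))
run("w6",[("cork",(5,90,120),(25,255,255),(150,90,370,285),5),("stopper",(170,110,40),(8,255,255),(200,150,320,290),52)])
b,o=load("w6");s=capture("scene")
cv2.imwrite("pics/c6.png",np.hstack([cv2.resize(b[100:300,150:370,::-1],(352,320)),cv2.resize(s[110:230,230:370,::-1],(373,320),interpolation=2)]))
E
```

```text
[433.   11.5  21.8] [2.975 1.561 2.973] 29.74956008834386
cork scene (307, 175, 23, 15) (array([434.8,  16.2]), 68.8, [array([434.8,  16.2]), array([65.4, 66. ]), np.float64(37.4)])
cork (218, 163, 89, 76) [434.9  15.1] 65.9 [array([435.3,  18.7]), array([57.7, 65.5]), np.float64(86.4)]
stopper (231, 215, 57, 47) [433.    7.3] 38.7 [array([432.9,  11.2]), array([34.1, 30.7]), np.float64(0.2)]
```

View pics/c6.png

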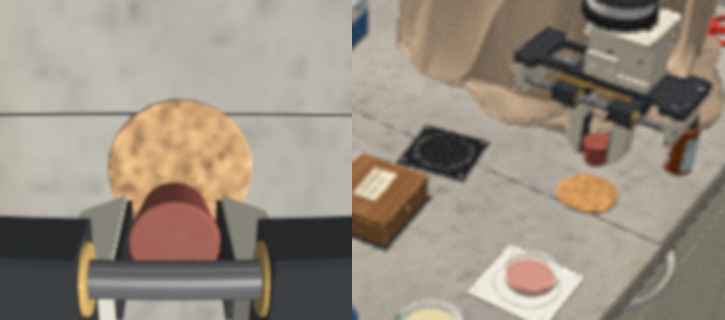

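Cork centre is about (435,15), stopper about (433,13.5). Gripper is clear of the dropper bottle. Nudge and lower.

Emit:
carry_out:
  rows:
    - [1,1,-8,0]
    - [2,1.5,-18,0]
    - [2,1.5,-28,0]
    - [2,1.5,-36,0]
    - [2,1.5,-40,0]
    - [2,1.5,-41.5,0]
    - [2,1.5,-42.5,0]
    - [2,1.5,-42.5,0]

```text
time: 12.8
tool_pos: [436.3, 13.2, -19.4]
tcp_rot: [2.966, 1.565, 2.965]
contact_force: [-0.1, -0.1, 0.5]
grip_width: 29.9
```

Emit:
carry_out:
  rows:
    - [-1,0,-0.5,0]
    - [-1,0,-1.3,0]
    - [-1,0,-1.3,0]

```text
time: 13.05
tool_pos: [435.5, 13.1, -20.2]
tcp_rot: [2.962, 1.565, 2.96]
contact_force: [-1.3, 0.1, 2.5]
grip_width: 30.2
```

Emit:
carry_out:
  rows:
    - [0,0,0,0]
    - [0,0,0,0]
    - [0,0,0,0]
    - [0,0,10,0]
    - [0,0,35,0]
    - [0,5,65,0]
    - [0,25,85,0]
    - [0,60,92,0]
    - [0,100,92,0]
    - [0,140,92,0]
    - [0,180,92,0]
    - [0,220,92,0]
    - [0,250,92,0]
    - [0,270,92,0]
    - [0,270,92,0]
  hand: 52

```text
time: 14.3
tool_pos: [435.2, 286.7, 71.7]
tcp_rot: [2.676, 1.566, 2.679]
contact_force: [-1.3, -0.9, 0.6]
grip_width: 51.7
```

```bash
python3 w.py w7; python3 - <<'E'
from mw import *
run("w7",[("cream",(12,25,150),(40,255,255),(200,60,400,230),48)])
t=capture("top")
for n,lo,hi,roi,z in [("stopper",(170,110,40),(8,255,255),(308,220,348,258),31),("cream",(12,25,130),(40,255,255),(198,222,232,256),48)]:
    c=blob(t,lo,hi,roi);print(n,fit("top",c,z) if c is not None else 0)
E
```

```text
[435.2 286.7  71.7] [2.676 1.566 2.679] 51.67213334835065
cream (227, 137, 65, 64) [435.3 316.4] 48.2 [array([434.9, 316.3]), array([47.1, 47.7]), np.float64(1.7)]
stopper (array([434.2,  14.5]), 27.9, [array([433.8,  14.8]), array([25.7, 26.5]), np.float64(43.3)])
cream (array([453.6, 311.1]), 93.8, [array([465.7, 315.9]), array([41.6, 93.5]), np.float64(22.1)])
```

Stopper is on the cork at (434.2,14.5). Cream dish is at (435,316).

Emit:
carry_out:
  rows:
    - [0,10,0,0]
    - [0,22,0,0]
    - [0,29,0,0]
    - [0,29,-10,0]
    - [0,29,-28,0]
    - [0,29,-46,0]
    - [0,29,-58,0]
    - [0,29,-65,0]
    - [0,29,-65,0]
    - [0,29,-65,0]
  hand: 78

```text
time: 15.23
tool_pos: [435.0, 312.2, 6.2]
tcp_rot: [3.126, 1.564, 3.126]
contact_force: [0.4, -0.0, -0.1]
grip_width: 78.1
```

Emit:
carry_out:
  rows:
    - [0,0,0,0]
    - [0,0,0,0]
    - [0,0,0,0]
    - [0,0,0,0]
    - [0,0,0,0]
    - [0,0,0,0]
  hand: 50

```text
time: 15.73
tool_pos: [435.4, 312.4, 6.7]
tcp_rot: [3.047, 1.565, 3.047]
contact_force: [-0.4, 0.5, 3.3]
grip_width: 56.0
```

The grip is 4 mm off-centre in y. Open, shift and regrip.

Emit:
carry_out:
  rows:
    - [0,0,0,0]
    - [0,0,0,0]
    - [0,0,0,0]
    - [0,2,0,0]
    - [0,4,0,0]
    - [0,4,0,0]
  hand: 72

```text
time: 16.23
tool_pos: [435.4, 316.7, 6.6]
tcp_rot: [3.023, 1.565, 3.024]
contact_force: [-0.3, 0.2, 1.1]
grip_width: 72.2
```

Emit:
carry_out:
  rows:
    - [0,0,0,0]
    - [0,0,0,0]
    - [0,0,0,0]
    - [0,0,0,0]
    - [0,0,0,0]
    - [0,0,0,0]
  hand: 50

```text
time: 16.73
tool_pos: [435.3, 316.7, 6.6]
tcp_rot: [3.038, 1.565, 3.039]
contact_force: [1.1, -0.4, -0.9]
grip_width: 55.5
```

Emit:
carry_out:
  rows:
    - [0,0,4,0]
    - [0,0,15,0]
    - [0,0,30,0]
    - [5,-8,48,0]
    - [16,-25,62,0]
    - [31,-49,70,0]
    - [47,-75,72,0]
    - [64,-102,72,0]
    - [81,-129,72,0]
    - [98,-156,72,0]
    - [115,-183,72,0]
    - [131,-208,70,0]
    - [146,-232,64,0]
    - [157,-250,54,0]
    - [165,-263,40,0]
    - [169,-268,24,0]
    - [169,-268,8,0]
    - [169,-268,0,0]
    - [169,-268,0,0]

```text
time: 18.32
tool_pos: [603.1, 48.7, 5.4]
tcp_rot: [3.05, 1.562, 3.051]
contact_force: [-0.5, -0.6, -0.1]
grip_width: 55.9
```

```bash
python3 w.py w8; python3 - <<'E'
from mw import *
run("w8",[("cream",(12,25,130),(40,255,255),(190,150,320,264),48),("black",(0,0,0),(180,255,75),(160,120,350,228),4)])
b,o=load("w8");s=capture("scene")
cv2.imwrite("pics/c8.png",np.hstack([cv2.resize(b[100:300,150:370,::-1],(352,320)),cv2.resize(s[110:230,190:330,::-1],(373,320),interpolation=2)]))
E
```

```text
[603.1  48.7   5.4] [3.05  1.562 3.051] 55.92754944099721
cream (216, 201, 86, 62) [602.8  52.5] 48.2 [array([602.9,  58. ]), array([47.3, 36.9]), np.float64(0.4)]
black (192, 151, 131, 77) [602.6  61.5] 96.0 [array([602.6,  62. ]), array([81.4, 52.9]), np.float64(11.8)]
```

View pics/c8.png

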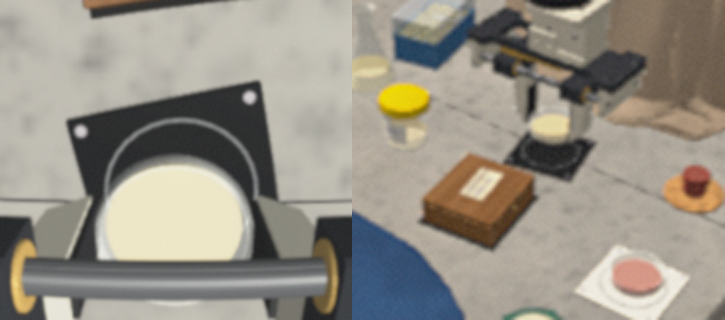

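```bash
python3 - <<'E'
from mw import *
b,o=load("w8")
f=lambda cx,cy,z:print((cx,cy),onz("wrist",(150+cx/1.6,100+cy/1.6),z,o).round(1))
for a in[(178,155,43),(178,168,47),(178,301,47),(180,119,4),(80,131,4),(250,97,4),(68,121,4),(260,82,4)]:f(*a)
t=capture("top")
c=blob(t,(12,20,130),(40,255,255),(290,150,340,200));print(fit("top",c,47))
b,o=load("w1");f=lambda u,v:print(onz("wrist",(u,v),4,o).round(1))
for q in[(264,191),(309,187),(268,235),(314,229)]:f(*q)
E
```

```text
(178, 155) [604.4  77.1  43. ]
(178, 168) [604.4  73.9  47. ]
(178, 301) [604.6  20.7  47. ]
(180, 119) [605.2  79.9   4. ]
(80, 131) [563.1  74.7   4. ]
(250, 97) [633.8  89.4   4. ]
(68, 121) [558.1  79.1   4. ]
(260, 82) [637.8  95.7   4. ]
(array([598.9,  12.6]), 139.8, [array([599.8,   8.6]), array([137.4,  61.6]), np.float64(13.1)])
[570.7  80.3   4. ]
[636.5  86.3   4. ]
[577.1   9.7   4. ]
[647.9  18.9   4. ]
```

Dish centre about (603.5,49), plate about (605,47). Nudge and lower.

Emit:
carry_out:
  rows:
    - [1,-1,-6,0]
    - [2,-2,-13,0]
    - [2,-2,-19,0]
    - [2,-2,-23,0]
    - [2,-2,-25,0]
    - [2,-2,-26,0]
    - [2,-2,-27,0]
    - [2,-2,-27,0]

```text
time: 19.13
tool_pos: [606.9, 47.1, -19.3]
tcp_rot: [3.004, 1.567, 3.005]
contact_force: [-0.2, 0.2, 0.0]
grip_width: 55.6
```

Emit:
carry_out:
  rows:
    - [-1.5,0,-1,0]
    - [-1.5,0,-2,0]
    - [-1.5,0,-2.5,0]
    - [-1.5,0,-2.5,0]

```text
time: 19.47
tool_pos: [605.4, 47.0, -21.8]
tcp_rot: [3.01, 1.567, 3.011]
contact_force: [0.6, -1.2, 0.4]
grip_width: 55.9
```

Emit:
carry_out:
  rows:
    - [0,0,-0.5,0]
    - [0,0,-1,0]
    - [0,0,-1,0]

```text
time: 19.72
tool_pos: [605.5, 47.1, -22.4]
tcp_rot: [2.995, 1.567, 2.996]
contact_force: [-1.3, -0.1, 3.4]
grip_width: 55.9
```

Contact. Release, rise and go look at the tin.

Emit:
carry_out:
  rows:
    - [0,0,0,0]
    - [0,0,0,0]
    - [0,0,0,0]
    - [0,0,8,0]
    - [0,0,30,0]
    - [0,0,65,0]
    - [-10,15,95,0]
    - [-28,40,115,0]
    - [-48,65,125,0]
    - [-68,92,130,0]
    - [-90,118,130,0]
    - [-110,145,130,0]
    - [-130,170,130,0]
    - [-148,195,130,0]
    - [-162,215,130,0]
    - [-168,225,130,0]
    - [-168,225,130,0]
  hand: 74

```text
time: 21.13
tool_pos: [436.5, 273.7, 108.1]
tcp_rot: [2.847, 1.567, 2.851]
contact_force: [0.8, 0.2, -0.3]
grip_width: 74.0
```

```bash
python3 w.py w9; python3 - <<'E'
from mw import *
b,o=load("w9")
run("w9",[("tin",(50,40,20),(100,255,255),(150,40,400,230),33)])
t=capture("top");s=capture("scene")
for n,lo,hi,roi,z in [("pink",(165,40,120),(12,120,255),(250,230,282,268),18),("cream",(15,35,130),(40,255,255),(290,154,334,200),18)]:
    c=blob(t,lo,hi,roi);print(n,cv2.boundingRect(c),fit("top",c,z))
cv2.imwrite("pics/c9.png",np.hstack([cv2.resize(b[60:260,150:370,::-1],(352,320)),cv2.resize(t[140:270,195:350,::-1],(382,320),interpolation=2)]))
E
```

```text
[436.5 273.7 108.1] [2.847 1.567 2.851] 74.01993343260969
tin (224, 106, 76, 75) [438.2 315.1] 67.4 [array([438.1, 315.8]), array([62.3, 61. ]), np.float64(54.1)]
pink (259, 241, 9, 15) (array([410.3, 181.8]), 38.9, [array([407.8, 187.1]), array([38.6, 16.5]), np.float64(25.8)])
cream (303, 167, 20, 20) (array([601.7,  46.2]), 54.7, [array([602.1,  46.1]), array([51.5, 53.7]), np.float64(26.1)])
```

View pics/c9.png

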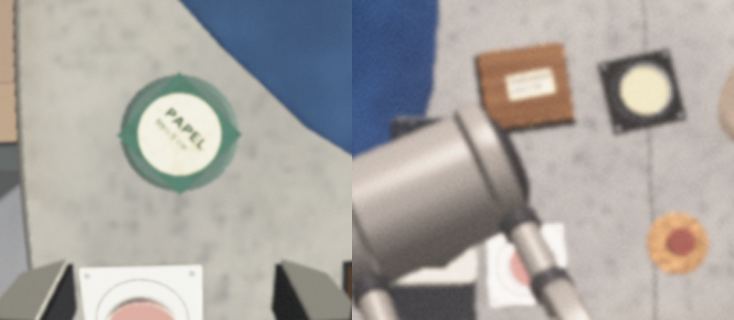

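Tin top is bare and round at (438,315.5). The cream dish sits on the black plate, and the stopper on the cork. Go down on the tin.

Emit:
carry_out:
  rows:
    - [1,15,-10,0]
    - [1.5,32,-20,0]
    - [1.5,42,-35,0]
    - [1.5,42,-60,0]
    - [1.5,42,-85,0]
    - [1.5,42,-105,0]
    - [1.5,42,-120,0]
    - [1.5,42,-128,0]
    - [1.5,42,-131,0]
    - [1.5,42,-131,0]
  hand: 89

```text
time: 22.12
tool_pos: [440.5, 312.5, -23.6]
tcp_rot: [-3.104, 1.567, -3.105]
contact_force: [-0.0, -0.2, 0.1]
grip_width: 89.3
```

Emit:
carry_out:
  rows:
    - [-1,1.5,0,0]
    - [-2,3,0,0]
    - [-2,3,0,0]
    - [-2,3,0,0]

```text
time: 22.45
tool_pos: [438.9, 315.8, -22.8]
tcp_rot: [2.928, 1.568, 2.928]
contact_force: [-0.4, 1.3, 0.3]
grip_width: 88.7
```

Emit:
carry_out:
  rows:
    - [0,0,0,0]
    - [0,0,0,0]
    - [0,0,0,0]
    - [0,0,0,0]
    - [0,0,0,0]
    - [0,0,0,0]
  hand: 58

```text
time: 22.95
tool_pos: [438.9, 315.9, -22.7]
tcp_rot: [2.91, 1.568, 2.91]
contact_force: [-0.3, 1.3, 0.7]
grip_width: 65.9
```

Tin held. Carry to above the box.

Emit:
carry_out:
  rows:
    - [0,0,5,0]
    - [0,0,20,0]
    - [0,0,40,0]
    - [0,0,62,0]
    - [10,-8,80,0]
    - [28,-23,90,0]
    - [50,-41,90,0]
    - [74,-61,90,0]
    - [98,-81,90,0]
    - [120,-99,88,0]
    - [140,-115,82,0]
    - [155,-128,74,0]
    - [163,-135,62,0]
    - [166,-137,52,0]
    - [166,-137,48,0]
    - [166,-137,48,0]

```text
time: 24.28
tool_pos: [602.8, 179.4, 23.4]
tcp_rot: [3.105, 1.564, 3.106]
contact_force: [-1.0, -0.0, -1.2]
grip_width: 65.8
```

```bash
python3 w.py w10; python3 - <<'E'
from mw import *
b,o=load("w10")
cv2.imwrite("pics/c10.png",cv2.resize(b[100:300,150:370,::-1],(660,600)))
E
```

```text
[602.8 179.4  23.4] [3.105 1.564 3.106] 65.76216715644055
```

View pics/c10.png

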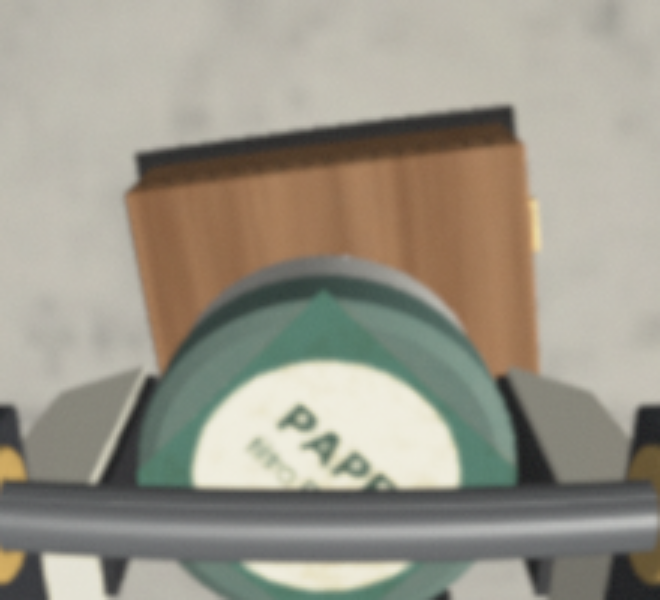

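```bash
python3 - <<'E'
from mw import *
b,o=load("w10")
f=lambda cx,cy,z:onz("wrist",(150+cx/3,100+cy/3),z,o)[:2]
a,c=f(127,192,33),f(524,142,33);e=(c-a);print(a,c,np.hypot(*e),np.degrees(np.arctan2(e[1],e[0])))
u=e/np.hypot(*e);print("box",(a+c)/2+48*np.array([u[1],-u[0]]))
print("tin top",f(323,290,79),"sides",f(140,466,79),f(516,460,79))
print("label",f(193,460,79),f(463,460,79),f(327,360,79),f(327,590,79))
E
```

```text
[560.83639987 220.12345537] [643.1107912 230.8283448] 82.9678861162759 7.413225135656487
box [608.16677119 177.87711254]
tin top [602.24198112 213.8637216 ] sides [570.50776236 181.56721347] [635.47335621 183.04160917]
label [579.95898953 183.08110103] [626.16328626 183.27488198] [602.88520276 201.94920496] [602.9497724  155.57656973]
```

Tin (603,179.5), box (606,178.5). Nudge and lower.

Emit:
carry_out:
  rows:
    - [1,0,-3,0]
    - [2,-1,-6,0]
    - [3,-1,-8,0]
    - [3,-1,-10,0]
    - [3,-1,-11,0]
    - [3,-1,-11,0]

```text
time: 24.83
tool_pos: [606.1, 178.8, 13.2]
tcp_rot: [3.066, 1.565, 3.067]
contact_force: [0.2, 0.4, -0.4]
grip_width: 65.9
```

Emit:
carry_out:
  rows:
    - [0,0,-1,0]
    - [0,0,-2,0]
    - [0,0,-2.6,0]
    - [0,0,-2.6,0]

```text
time: 25.17
tool_pos: [606.0, 178.8, 10.5]
tcp_rot: [3.082, 1.565, 3.083]
contact_force: [-1.1, -0.2, -0.8]
grip_width: 66.4
```

Emit:
carry_out:
  rows:
    - [0,0,-0.5,0]
    - [0,0,-1,0]
    - [0,0,-1,0]

```text
time: 25.42
tool_pos: [606.1, 178.8, 10.0]
tcp_rot: [3.067, 1.566, 3.068]
contact_force: [-2.4, -1.0, 3.3]
grip_width: 66.2
```

Emit:
carry_out:
  rows:
    - [0,0,0,0]
    - [0,0,0,0]
    - [0,0,0,0]
    - [0,0,0,0]
    - [0,0,10,0]
    - [0,0,35,0]
    - [0,0,70,0]
    - [0,0,105,0]
    - [-10,-15,140,0]
    - [-22,-30,175,0]
    - [-35,-50,205,0]
    - [-42,-60,218,0]
    - [-42,-60,218,0]
    - [-42,-60,218,0]
  hand: 86

```text
time: 26.58
tool_pos: [564.2, 118.6, 228.5]
tcp_rot: [2.909, 1.567, 2.909]
contact_force: [-0.5, -0.5, -0.7]
grip_width: 86.0
```

```bash
python3 w.py w11; python3 - <<'E'
from mw import *
run("w11",[
("pink",(165,30,120),(6,125,255),(125,90,190,165),18),
("white",(0,0,215),(180,40,255),(110,78,205,172),4),
("cream",(15,35,150),(40,255,255),(260,180,320,235),18),
("tin",(50,40,20),(100,255,255),(240,70,345,175),66),
("box",(0,70,30),(20,255,170),(240,75,345,178),33),
("cup",(20,120,100),(35,255,255),(360,120,440,210),62)])
t=capture("top")
c=blob(t,(170,110,40),(8,255,255),(308,220,348,258));print("stopper",fit("top",c,31) if c is not None else 0)
E
```

```text
[564.2 118.6 228.5] [2.909 1.567 2.909] 86.00399561202696
pink (139, 107, 31, 33) [417. 173.] 46.7 [array([416.4, 173.2]), array([44.8, 43.7]), np.float64(51.8)]
white (128, 87, 58, 61) [414.4 179.2] 115.0 [array([414.7, 179.5]), array([84.4, 83.2]), np.float64(2.0)]
cream (270, 192, 35, 33) [603.7  48. ] 50.5 [array([603.6,  47.9]), array([49. , 49.4]), np.float64(46.9)]
tin (266, 91, 57, 56) [605.2 177.6] 66.8 [array([604.6, 177.9]), array([60.4, 61.8]), np.float64(28.3)]
box (256, 79, 72, 78) [606.7 179.1] 124.0 [array([606. , 178.6]), array([86. , 94.4]), np.float64(7.5)]
cup (382, 139, 40, 44) [752.4 129.8] 61.6 [array([752.2, 129.9]), array([57.5, 60.8]), np.float64(54.1)]
stopper 0
```

View pics/w11.png

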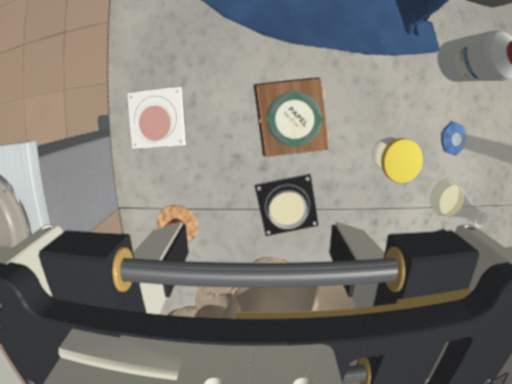

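Check: cream is at (603.7,48) on black (605,47), the tin at (605,177.7) on the box (606,178.8), and the cup has not moved. The pink dish at (417,173) is about 6 mm off the white plate's centre (414.5,179.3), so I'll mend that by regripping and shifting it.

Emit:
carry_out:
  rows:
    - [-22,8,-25,0]
    - [-44,16,-50,0]
    - [-66,24,-75,0]
    - [-88,32,-100,0]
    - [-110,40,-125,0]
    - [-130,48,-145,0]
    - [-143,53,-160,0]
    - [-147,54,-168,0]
    - [-147,54,-190,0]
    - [-147,54,-210,0]
    - [-147,54,-210,0]
    - [-147,54,-210,0]
  hand: 80

```text
time: 27.68
tool_pos: [415.0, 173.3, 14.6]
tcp_rot: [-3.101, 1.558, -3.099]
contact_force: [0.1, -0.5, 0.1]
grip_width: 80.0
```

Emit:
carry_out:
  rows:
    - [1,0,-10,0]
    - [1,0,-20,0]
    - [1,0,-29,0]
    - [1,0,-35,0]
    - [1,0,-37,0]
    - [1,0,-37,0]

```text
time: 28.18
tool_pos: [415.9, 173.3, -22.8]
tcp_rot: [-3.096, 1.557, -3.094]
contact_force: [0.6, -0.3, -0.4]
grip_width: 79.8
```

```bash
python3 w.py w12; python3 - <<'E'
from mw import *
run("w12",[("pink",(165,30,120),(6,125,255),(190,150,330,264),18),("white",(0,0,215),(180,40,255),(150,120,380,228),4)])
b,o=load("w12")
cv2.imwrite("pics/c12.png",cv2.resize(b[100:300,150:370,::-1],(660,600)))
E
```

```text
[415.9 173.3 -22.8] [-3.096  1.557 -3.094] 79.76899948426866
pink (214, 201, 84, 62) [414.2 177.9] 47.3 [array([414.1, 181.9]), array([46.4, 37.3]), np.float64(0.7)]
white (181, 156, 145, 72) [413. 199.] 92.1 [array([413.1, 199.6]), array([82.1, 43.4]), np.float64(1.9)]
```

View pics/c12.png

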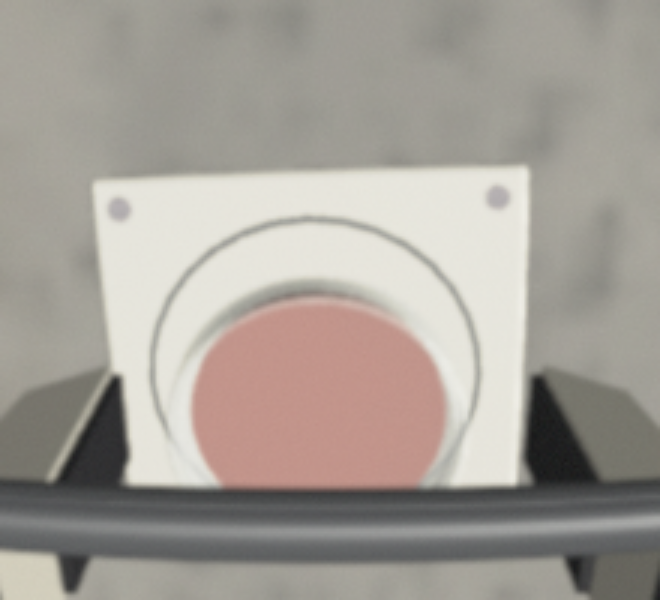

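```bash
python3 - <<'E'
from mw import *
b,o=load("w12")
f=lambda cx,cy,z:onz("wrist",(150+cx/3,100+cy/3),z,o)[:2].round(1)
print("ring top",f(315,216,4),"ring sides",f(151,365,4),f(480,370,4),"corners",f(94,181,4),f(528,166,4))
print("content top",f(318,298,18),f(318,298,12),"sides",f(192,410,18),f(446,410,18),"shadow/rim top",f(313,280,8),f(313,280,19))
E
```

```text
ring top [413.7 212.9] ring sides [380.8 182.2] [446.5 181.7] corners [371.7 219.7] [453.5 222.9]
content top [414.6 201.4] [414.4 199.4] sides [391.1 179.3] [438.2 179.7] shadow/rim top [413.4 201.6] [413.7 205.1]
```

Contents are seen about 8 mm below the lid top. With that parallax the views agree: dish at (414.4,173.5), ring centre at (414,179.4). The tool at y=173.3 is centred on the dish. Grip, lift 3 mm, shift +6, set down.

Emit:
carry_out:
  rows:
    - [-1,0,0,0]
    - [-1.5,0,0,0]
    - [-1.5,0,0,0]
    - [-1.5,0,0,0]
    - [-1.5,0,0,0]
    - [-1.5,0,0,0]
  hand: 50

```text
time: 28.73
tool_pos: [414.8, 173.4, -22.2]
tcp_rot: [-3.111, 1.558, -3.109]
contact_force: [-0.3, -0.2, 3.4]
grip_width: 55.7
```

Emit:
carry_out:
  rows:
    - [0,0,1.5,0]
    - [0,0,3,0]
    - [0,2,3,0]
    - [0,4,3,0]
    - [0,6,3,0]
    - [0,6,3,0]
    - [0,6,2,0]
    - [0,6,1,0]
    - [0,6,0.5,0]
    - [0,6,0.5,0]

```text
time: 29.57
tool_pos: [414.6, 179.3, -21.9]
tcp_rot: [-3.103, 1.558, -3.102]
contact_force: [-0.4, -0.1, -0.6]
grip_width: 55.4
```

Emit:
carry_out:
  rows:
    - [0,0,-0.6,0]
    - [0,0,-0.8,0]
    - [0,0,-0.8,0]

```text
time: 29.82
tool_pos: [414.7, 179.3, -22.2]
tcp_rot: [-3.112, 1.558, -3.111]
contact_force: [-1.5, -0.2, 7.1]
grip_width: 55.9
```

Emit:
carry_out:
  rows:
    - [0,0,0,0]
    - [0,0,0,0]
    - [0,0,0,0]
    - [0,0,0,0]
    - [0,0,8,0]
    - [0,0,30,0]
    - [0,0,65,0]
    - [0,-5,100,0]
    - [15,-25,130,0]
    - [40,-50,160,0]
    - [65,-75,190,0]
    - [90,-90,220,0]
    - [105,-100,235,0]
    - [105,-100,240,0]
    - [105,-100,240,0]
  hand: 76

```text
time: 31.07
tool_pos: [520.8, 78.7, 219.5]
tcp_rot: [-3.119, 1.561, -3.119]
contact_force: [-0.7, 0.9, -0.2]
grip_width: 75.8
```

```bash
python3 w.py w13; python3 - <<'E'
from mw import *
b,o=load("w13");print("cam",ray("wrist",(256,190),o)[0])
run("w13",[
("pink",(165,30,120),(6,125,255),(140,60,260,200),10),
("white",(0,0,215),(180,40,255),(110,50,280,210),4),
("cream",(15,35,150),(40,255,255),(280,120,380,232),10),
("black",(0,0,0),(180,255,75),(280,120,390,230),4),
("box",(0,70,30),(20,255,170),(250,20,400,160),33),
("tin",(50,40,20),(100,255,255),(250,20,400,160),66)])
cv2.imwrite("pics/c13.png",b[:,:,::-1])
E
```

```text
[520.8  78.7 219.5] [-3.119  1.561 -3.119] 75.75872383781397
cam [522.21002324 156.86288816 408.36844814]
pink (166, 71, 34, 35) [415.1 179.3] 47.4 [array([415.1, 179. ]), array([46.6, 45.2]), np.float64(41.6)]
white (153, 57, 62, 64) [413.7 178.8] 116.3 [array([414.3, 179.4]), array([84.3, 83.4]), np.float64(1.9)]
cream (302, 167, 36, 35) [604.2  45. ] 51.5 [array([604.7,  45. ]), array([50.2, 49.7]), np.float64(46.8)]
black (288, 150, 61, 62) [604.1  47.4] 104.8 [array([604.7,  47.6]), array([80.7, 80.9]), np.float64(11.6)]
box (290, 51, 73, 77) [605.5 178. ] 124.0 [array([604.6, 177.7]), array([87.5, 93.8]), np.float64(7.6)]
tin (305, 59, 56, 56) [604.5 177.3] 66.2 [array([603.5, 177.7]), array([62.3, 61.1]), np.float64(55.5)]
```

View pics/c13.png

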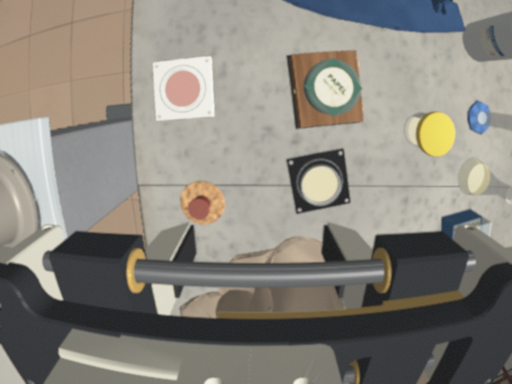

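Pink is now centred within 1 mm, cream within 2.5 mm, the tin within about 1.5 mm. Last check of stopper against cork, the cup and the dropper bottle.

```bash
python3 - <<'E'
from mw import *
run("w13",[("stopper",(170,110,40),(6,255,150),(180,190,218,225),31),("cork",(5,60,100),(25,255,255),(170,170,235,230),5),("cup",(20,120,100),(35,255,255),(400,100,470,165),62)])
s=capture("scene");s0=cv2.imread("pics/scene0.png")[:,:,::-1]
for im in(s0,s):
    for lo,hi,roi in[((0,0,0),(180,255,70),(340,140,368,180)),((20,120,100),(35,255,255),(195,135,225,165))]:
        c=blob(im,lo,hi,roi);print(cv2.boundingRect(c) if c is not None else 0)
E
```

```text
stopper (193, 197, 16, 7) [439.3  25.7] 21.2 [array([440. ,  29.4]), array([ 7.4, 21.2]), np.float64(78.7)]
cork (180, 181, 45, 44) [435.7  14.6] 68.3 [array([435.2,  14.4]), array([67. , 66.1]), np.float64(87.9)]
cup (417, 112, 38, 44) [751.4 129.8] 61.8 [array([751.1, 129.4]), array([57.4, 61.3]), np.float64(80.9)]
(353, 146, 7, 12)
(200, 141, 19, 14)
(353, 146, 7, 12)
(200, 141, 19, 14)
```

The cup and bottle have the same pixels as at the start. The stopper mask in this view caught only its side. The earlier overhead view gave (434.2,14.5) on cork (435.5,14.6). Handing in.

```bash
python3 -c "
from plant import *
print(close_job())"
```

```text
the job is handed in; nothing more can be done
None
```

Both stacks are taken apart, everything is in its place, and the job is handed in at about 31 s of arm time (limit 99 s). I went pink dish to white plate, stopper to cork, cream dish to black plate, then tin onto the slide box.

| Thing | Off the middle of its place |
|---|---|
| Pink dish | about 1 mm |
| Cream dish | about 2.5 mm |
| Filter tin | about 1.5 mm |
| Stopper | about 1 mm |

The cup and dropper bottle show the same pixels in the scene view as at the start. The hand was empty and well above everything at hand-in.

What failed or disagreed on the way:
- **TCP offset:** the real fingertips sit about 33 mm short of the reported TCP, so the first two grasps closed on air above the pink dish. I worked in the offset height from then on.
- **Pink dish:** it first landed about 6 mm off centre, because I took its contents to be at lid height when they lie about 8 mm lower. I regripped it and moved it to the middle.
- **Cream dish:** I gripped it 4 mm off-centre, so I opened and gripped again before lifting. Its remaining 2.5 mm I left alone.
- **Stopper:** the last wrist-camera measurement of it failed, as the mask caught only its side. Its figure comes from an overhead view taken just after release. The last picture shows it standing on the cork.

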